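# Tuck a flashing under a lapped shingle and hold it down

## Robot

A 6-joint arm with a two-finger parallel gripper is mounted at the origin on a cart in front of the work surface, level with it; the furniture and walls round the work are solid. World frame = base frame: x ahead of the robot, y to its left, z up, the work surface at z = 0. Lengths are in m, angles in rad, forces in N, time in s.
With the tool pointing down it reaches from about 0.25 to 0.725 m from the base axis. Payload 4 kg.
Tool frame: the origin (TCP) lies midway between the tips of the shut fingers; the grasp point (between the pads) lies 19 mm behind it; z points along the fingers, y is the direction in which the jaws open and shut (so a half turn about z gives the same grasp; the last joint's range is limited). The gripper opens to 85 mm and grips with 20 to 120 N. Pads are 22 mm wide; open, the fingers measure 114 mm over their backs; the gripper's body (76 mm by 85 mm) begins 54 mm behind the grasp point. The pads swing forward as they close: fully open they stand 13 mm farther back than shut.
Start: joints at [1.257, 0.241, 0.005, 1.335, 0, 1.571], TCP at [0.154, 0.476, 0.231] pointing down, gripper open.
Joint ranges: [-2.72, 2.72], [-1.05, 1.87], [-1.09, 1.28], [-1.99, 2.15], [-1.42, 1.44], [-3.14, 3.14]. Speed limits (rad/s): [2.79, 2.79, 3.14, 3.14, 3.14, 3.14].

## Interface

Orientations are given as a unit quaternion [x, y, z, w].
In Python, from workcell import bot gives the robot as it stands.
- The arm moves only by the shell command python3 -m inch 'ROWS'. ROWS is JSON, a list of rows, each a list of 5 numbers: the shift along the tool's x, y, z scaled (see below), then the turn about the tool's z scaled (see below), then the closure, from 0 (fully open) to 1 (shut). A call has 1 to 10 rows; each row is the pose to reach, as a shift and turn from the pose commanded when the call began, along the tool's axes at that moment; what a row does not reach only later rows make up. The controller multiplies each number of a shift by 100 cm and each number of a turn by 120 degrees. A row lasts 1/8 s, in which the tool goes at most 62.5 mm and 10.7 degrees, less where a joint would pass 70% of its speed; a pose out of reach is approached as far as the arm can. A call with a number of a shift or a turn outside -1 to 1 is refused whole. A call with a gripper value outside its range is refused whole. The fingers move at their own pace and stop on an object; the grip force is fixed at half the most. Time passes only in rows, so rows that repeat a pose let the fingers close. It gives the time, the measured TCP pose, the force and the opening at its end, in the units of the state.
- bot.get_obs(): the state, without advancing time (a new reading comes with each control period).
- bot.camera(name): name is "side" or "top"; returns the picture (480x640x3 uint8, red, green, blue); there is no depth.
- bot.calibration(name): a dict with "intrinsics" (3x3 intrinsics, pixels), "k1" (the pictures are not rectified: a ray, as slopes to the right and down, at radius r is drawn at 1 + k1 r^2 times it, then the intrinsics apply), "xyz" and "attitude" of the camera in the world. Camera axes: x right, y down, z forward; pixel columns grow to the right and rows downward; lengths in m; the calibration is good to about 2 mm. A picture is of the moment at which its call begins. calibration takes no time and is no camera call.
- bot.job_done(): hands the job in, once; it reports no verdict.
Trained networks look in the newest picture that a camera, given by its name, has taken for a name from the list of things; names that differ only in an ending like _2 or _b are one class to them, and where a whole thing is asked for, a point or a joint stands for the part that bears it (a point fixed in the world has none). Each returns a list of dicts, best first, with "score" (0 to 1); they miss things now and then, are a little off and sometimes report something else, mostly with a low value. They report only what shows in the picture. A call takes as long as a camera call. They do not tell look-alikes from the thing itself.
- bot.masks_of(camera, target): "pixels" (480x640 bool, what is visible of it) and "extent" ([left, top, width, height] as shares, 0 to 1, of the picture: columns of its width, rows of its height, round what is visible of it).
- bot.spot_point(camera, target): "point" ([column, row] as shares, 0 to 1, of the picture: columns of its width, rows of its height: a listed point, or the origin of a listed thing).
The state is a dict: "clock": time; "joint_pos": joint angles; "joint_vel": joint speeds; "tau": joint torques, N m; "eef_pos": TCP position; "tool_rot": TCP orientation; "ft_force": force on the tool from outside, world axes, zero at the start; "ft_torque": the same for the moment, N m; "grip_width": finger opening in m.
Only numpy, scipy, OpenCV 4.12 (cv2) and the standard library are available. Lean on these libraries where they do the work, as an engineer would, in place of code of your own. Each camera call takes 0.05 s, during which the arm holds its last target.

## Task

Pick up the shorter of the two metal flashings by its standing rib and tuck its flat flange along the deck of the roof sample, under the loose middle shingle, until its edge butts against the batten inside, without lifting the shingle. Finish still gripping the rib and pressing the flashing firmly flat onto the deck, as one does while it is being nailed; leave everything else where it is.

Things in the scene. Friction and masses are not known exactly. Their poses are not given: they have to be found in the camera images.
- short_flashing: the flashing to fit: bare folded aluminium sheet, about 0.12 kg, 64 mm wide along its y. A flat flange 3 mm thick reaches from x = -5 to x = +90 mm; a standing rib 10 mm thick along x, 64 mm wide along y, rises at its back end from the flange to 41 mm above the underside. Origin: on the underside, below the middle of the rib; z up, +x from the rib to the edge that is tucked in
- short_flashing_edge (a point): middle of the short flashing's leading edge, 90 mm from the origin along its +x, 1.5 mm above the underside
- long_flashing: the other flashing, same shape and section but 104 mm wide along y: too wide for the pocket; stays where it is (within 30 mm)
- roof_board: roof sample fixed on the bench: plywood deck 240 x 200 mm (x, y), top 18 mm above the bench, shingles over its far half. Origin: underside centre, bench height; +x from the bare half (x = -120 to 7 mm) into the lap. Pocket under the middle shingle: 82 mm wide (y = -41 to 41), 6 mm high, from x = 10 to a batten at x = 50 mm. Shingle tops about 33 mm above the bench; side shingles fixed, solid beneath
- deck: the plywood sheet of the roof sample, fixed to it; same axes, origin at the centre of the sheet's underside, 9.5 mm above the bench, its top 8.5 mm higher
- batten_face (a point): middle of the face of the hidden batten that the flashing's edge butts against: roof_board x = 50 mm, y = 0, 1.5 mm above the deck top
- shingle (a joint): swing of the loose middle shingle (84 mm wide, 110 mm long, 0.16 kg) about its far top edge, which lies along y: 0 = lying down, grows as the free edge is raised; 0.1 rad raises the free edge 11 mm. It drops back under its own weight
- lap_edge (a point): middle of the middle shingle's free edge, at roof_board x = 7.5 mm, y = 0, 28.5 mm above the bench when it lies down; from this edge 8 mm inward its underside is undercut as a lead-in, so the mouth is 10 mm high above the deck
- paste_tin: bystander: round tin 65 mm across, 32 mm high; origin centre of underside
- hex_bolt: bystander: hexagon bolt 62 mm long, lying; origin centre of underside
- emery_roll: bystander: brown roll 60 mm across, 25 mm high; origin centre of underside
- hex_nut: bystander: hexagon nut 27 mm across, 13 mm high; origin centre of underside
Mind the look-alikes: they are no part of the job. What is shaped like the short_flashing but orange is not meant.

How it is judged:
By the outcome, as a careful person would: the job done as asked, in the order asked, and still so for the second after the job is handed in, while the arm keeps its last pose, push and grip.
It also fails if it takes over 40 s, if anything falls off the work surface, if the arm or the gripper's body presses on something with over 40 N, if the wrist force passes 120 N, or if a joint passes its speed limit or range.

## Working session

There is one attempt and no reset: what is moved stays moved. The work goes in short steps, Python scripts to look and compute and a shell command to move; the robot and the scene stay as the last step left them, time stands still between calls to the robot, and variables do not carry over. Pictures are saved under pics/ and viewed, and the job is handed in when it is done.

```bash
mkdir -p pics; ls; python3 - <<'E'
from workcell import bot
import cv2,numpy as np
o=bot.get_obs();print({k:np.round(v,3).tolist() for k,v in o.items()})
for n in("side","top"):
    im=bot.camera(n);cv2.imwrite(f"pics/{n}0.png",im[:,:,::-1]);print(n,bot.calibration(n))
    for t in("short_flashing","long_flashing","roof_board"):
        for r in bot.masks_of(n,t)[:4]: print(t,r["score"],np.round(np.array(r["extent"])*[640,480,640,480]))
    for t in("short_flashing","short_flashing_edge","roof_board","lap_edge","batten_face"):
        for r in bot.spot_point(n,t)[:4]: print(t,r["score"],np.round(np.array(r["point"])*[640,480],1))
E
```

```text
pics
{'clock': 0.0, 'joint_pos': [1.257, 0.241, 0.004, 1.335, 0.0, 1.571], 'joint_vel': [0.0, 0.0, 0.002, -0.001, 0.001, 0.001], 'tau': [-0.0, -37.232, 25.241, 0.017, -0.0, -0.0], 'eef_pos': [0.154, 0.475, 0.23], 'tool_rot': [0.156, 0.988, -0.001, -0.0], 'ft_force': [-0.103, 0.004, -0.049], 'ft_torque': [0.006, 0.022, -0.032], 'grip_width': 0.085}
side {'intrinsics': array([[573.37249399,   0.        , 319.40447663],
       [  0.        , 573.37249399, 231.77942917],
       [  0.        ,   0.        ,   1.        ]]), 'k1': -0.003855663981660994, 'xyz': array([ 0.57486396, -1.16332404,  0.62307028]), 'attitude': array([ 0.85020361,  0.00173078, -0.01457059, -0.52624949])}
short_flashing 0.8 [204. 274.  36.  27.]
short_flashing 0.72 [297. 236.  42.  41.]
short_flashing 0.69 [269. 280.  57.  34.]
short_flashing 0.69 [206. 308.  59.  50.]
long_flashing 0.82 [348. 270.  50.  47.]
roof_board 0.9 [282. 194. 100.  48.]
short_flashing 0.91 [272.7 305.9]
short_flashing 0.83 [257.6 332.4]
short_flashing 0.64 [219.9 298.6]
short_flashing_edge 0.86 [205.6 347.7]
short_flashing_edge 0.7 [323.9 2
[... 512 characters left out ...]
 -0.06199765])}
short_flashing 0.93 [465. 294.  43.  56.]
short_flashing 0.69 [368. 329.  53.  30.]
short_flashing 0.68 [329. 235.  51.  38.]
short_flashing 0.6 [413. 246.  38.  49.]
long_flashing 0.57 [404. 177.  51.  45.]
roof_board 0.89 [199. 169. 105. 120.]
short_flashing 0.88 [410.3 343.8]
short_flashing 0.85 [333.9 258.8]
short_flashing 0.73 [475.8 302.1]
short_flashing 0.66 [425.4 290.9]
short_flashing_edge 0.97 [493.7 342.8]
short_flashing_edge 0.67 [427.6 248.9]
short_flashing_edge 0.6 [369.6 343.4]
short_flashing_edge 0.58 [430.5 289.8]
roof_board 0.45 [495.2 263.5]
lap_edge 0.78 [251.4 223.3]
lap_edge 0.26 [428.9 219.8]
batten_face 0.74 [254.7 203.3]
batten_face 0.52 [250.5 231.6]
```

View pics/top0.png

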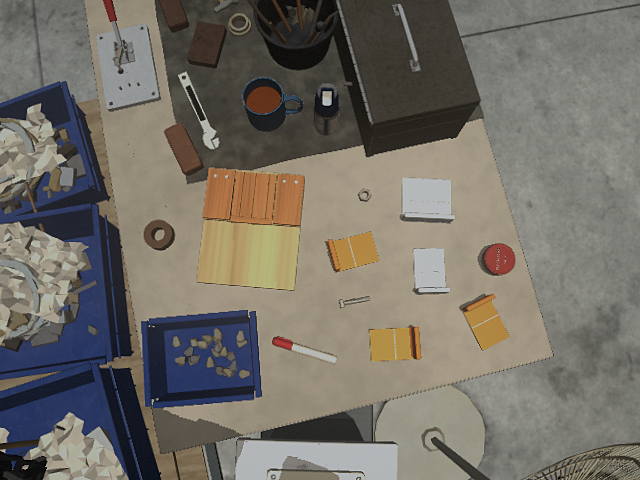

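View pics/side0.png

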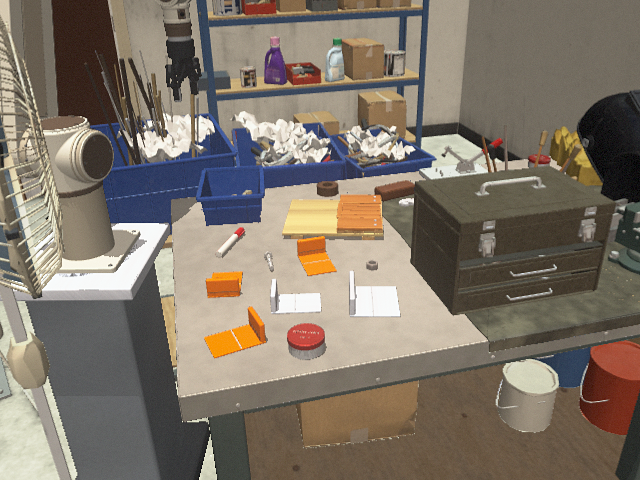

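```bash
python3 - <<'E'
import cv2
a=cv2.imread("pics/top0.png");cv2.imwrite("pics/topc.png",cv2.resize(a[160:370,310:520],None,fx=2.8,fy=2.8,interpolation=2))
cv2.imwrite("pics/topr.png",cv2.resize(a[155:305,185:335],None,fx=4,fy=4,interpolation=2))
a=cv2.imread("pics/side0.png");cv2.imwrite("pics/sidec.png",cv2.resize(a[180:370,190:410],None,fx=3,fy=3,interpolation=2))
E
```

```text
(no output)
```

View pics/topc.png

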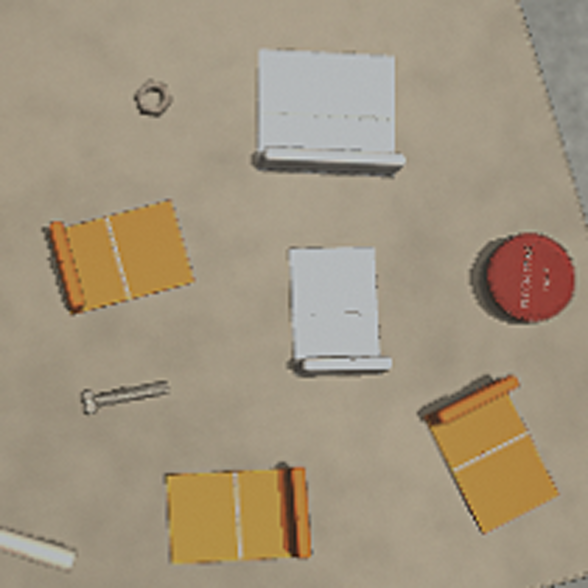

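View pics/topr.png

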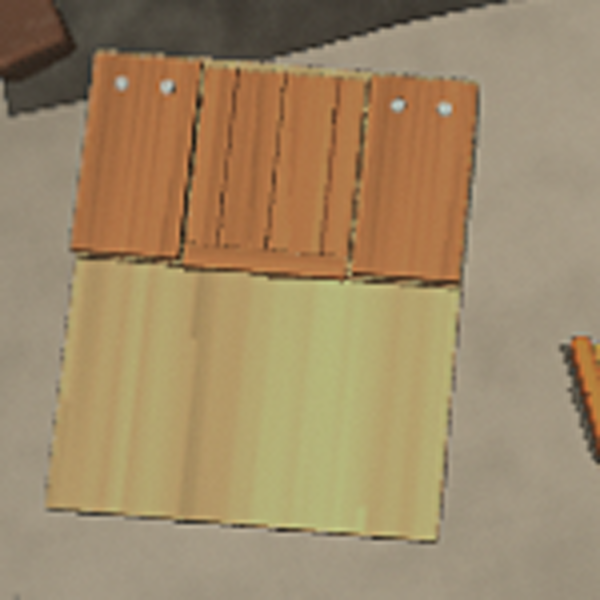

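View pics/sidec.png

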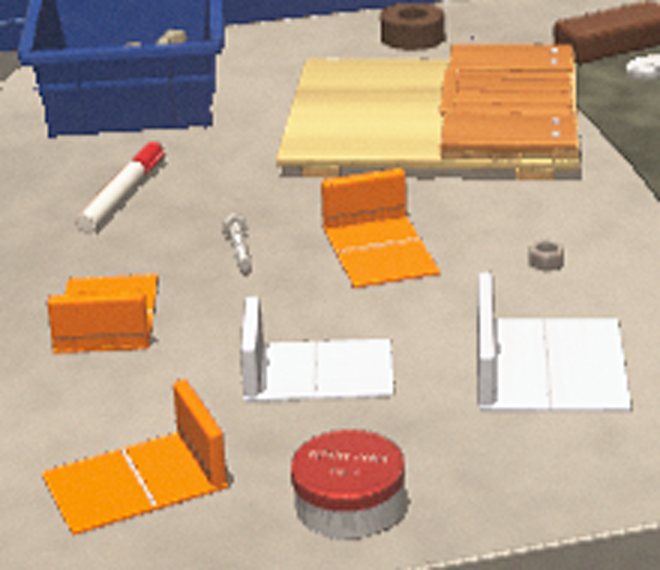

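The short flashing is the small bare-metal one at top (430,270), side (295,298). It could be confused with three orange copies at top (353,250), (395,343) and (486,322), and with the wide metal one at top (427,198). The roof is at top (252,230) with its lap facing up in the image. Next I'll fit the poses to the silhouettes.

```bash
cat > h.py <<'E'
import numpy as np,cv2
from scipy.spatial.transform import Rotation as R
from scipy.optimize import minimize
from workcell import bot
def proj(n,P):
    c=bot.calibration(n);q=(np.asarray(P)-c["xyz"])@R.from_quat(c["attitude"]).as_matrix()
    s=q[:,:2]/q[:,2:];s=s*(1+c["k1"]*(s**2).sum(1,keepdims=True))
    K=c["intrinsics"];return s*[K[0,0],K[1,1]]+K[:2,2]
def box(a,b): return np.array([[x,y,z] for x in(a[0],b[0]) for y in(a[1],b[1]) for z in(a[2],b[2])])
SHORT=[box((-.005,-.032,0),(.09,.032,.003)),box((-.005,-.032,0),(.005,.032,.041))]
ROOF=[box((-.12,-.1,.0),(.12,.1,.018)),box((.007,-.1,.018),(.12,.1,.033))]
def T(p,P): 
    c,s=np.cos(p[2]),np.sin(p[2]);Q=P.copy();Q[:,0]=c*P[:,0]-s*P[:,1]+p[0];Q[:,1]=s*P[:,0]+c*P[:,1]+p[1];return Q
S=4
def sil(n,parts,p,z=0):
    m=np.zeros((480*S,640*S),np.uint8)
    for b in parts:
        Q=T(p,b);Q[:,2]+=z;u=proj(n,Q)
        cv2.fillConvexPoly(m,cv2.convexHull(np.round((u+.5)*S-.5).astype(np.int32)),1)
    return cv2.resize(m.astype(np.float32),(640,480),interpolation=cv2.INTER_AREA)
def fit(masks,parts,p0,z=0):
    def f(p):
        t=0
        for n,m in masks.items():
            s=sil(n,parts,p,z);t+=np.abs(s-m).sum()/m.sum()
        return t
    best=None
    for d in(-.1,0,.1):
        r=minimize(f,np.array(p0)+[0,0,d],method="Nelder-Mead",options=dict(initial_simplex=np.array(p0)+np.array([[0,0,d],[.02,0,d],[0,.02,d],[0,0,d+.15]]),xatol=1e-4,fatol=1e-4))
        if best is None or r.fun<best.fun: best=r
    return best.x,best.fun
def ray(n,px,z):
    c=bot.calibration(n);K=c["intrinsics"];s0=(np.array(px)-K[:2,2])/K[0,0];s=s0.copy()
    for _ in range(9): s=s0/(1+c["k1"]*(s@s))
    d=R.from_quat(c["attitude"]).apply([*s,1]);return c["xyz"]+d*(z-c["xyz"][2])/d[2]
def near(n,t,xy):
    for r in bot.masks_of(n,t):
        e=np.array(r["extent"])*[640,480,640,480]
        if np.hypot(e[0]+e[2]/2-xy[0],e[1]+e[3]/2-xy[1])<15: return r["pixels"].astype(np.float32),r["score"]
    return None,0
E
python3 - <<'E'
from h import *
print([ray("top",p,.003).round(3).tolist() for p in((430,290),(430,248))],ray("top",(252,228),.018).round(3))
for nm,parts,g,pt,ps in(("short_flashing",SHORT,None,(430,270),(295,298)),("roof_board",ROOF,None,(252,229),(332,218))):
    ms={}
    for n,p in(("top",pt),("side",ps)):
        m,s=near(n,nm,p);print(nm,n,s, None if m is None else m.sum())
        if m is None and nm=="short_flashing":
            im=cv2.imread(f"pics/{n}0.png");x,y=p;b=np.zeros((480,640),np.float32)
            w=im[y-34:y+34,x-34:x+34].astype(int);b[y-34:y+34,x-34:x+34]=(abs(w[...,0]-w[...,2])<22)&(w.min(2)>110);m=b
            k,l,st,_=cv2.connectedComponentsWithStats((m>0).astype(np.uint8));m=(l==1+np.argmax(st[1:,4])).astype(np.float32);print("color",m.sum())
        if m is not None: ms[n]=m
    a=ray("top",pt,.01);p0=[a[0]-(.04 if nm[0]=='s' else 0),a[1],0]
    for k in(["top","side"],["top"],["side"]):
        if all(i in ms for i in k): print(k,*fit({i:ms[i] for i in k},parts,p0))
E
```

```text
[[0.457, -0.224, 0.003], [0.544, -0.225, 0.003]] [0.573 0.145 0.018]
short_flashing top 0.6 1466.0
short_flashing side 0.69 1158.0
['top', 'side'] [ 0.45522822 -0.22547726  0.05350506] 0.12733928859233856
['top'] [ 0.45486878 -0.224277    0.04288882] 0.035428036004304886
['side'] [ 0.45594248 -0.22660594  0.03461935] 0.06897668540477753
roof_board top 0.89 11445.0
roof_board side 0.9 3712.0
['top', 'side'] [ 0.57348331  0.14765095 -0.06293657] 0.14015136659145355
['top'] [ 0.57335914  0.14721968 -0.05979834] 0.017851682379841805
['side'] [ 0.57321691  0.15567303 -0.07293887] 0.11353380978107452
```

```bash
cat > d.py <<'E'
from h import *
import sys
# usage: x y z yaw(of tool y axis in world); from measured pose (or commanded given as 4 more)
a=list(map(float,sys.argv[1:]))
o=bot.get_obs();p=o["eef_pos"];M=R.from_quat(o["tool_rot"]).as_matrix()
yaw=np.arctan2(M[1,1],M[0,1]);print("t",round(o["clock"],2),"pos",p.round(4),"yaw",yaw.round(4),"z",M[:,2].round(3),"F",np.round(o["ft_force"],1),"w",round(o["grip_width"],4),"q",np.round(o["joint_pos"],2))
if a: print("shift",(M.T@(np.array(a[:3])-p)).round(4),"turn",round(-(a[3]-yaw)*180/np.pi/120,4))
E
python3 d.py .455 -.225 .15 .044; python3 - <<'E'
import cv2
a=cv2.imread("pics/top0.png")[235:305,395:465];cv2.imwrite("pics/choice.png",cv2.resize(a,None,fx=6,fy=6,interpolation=2))
E
```

```text
t 1.1 pos [0.1543 0.4756 0.2313] yaw 1.257 z [ 0.  0. -1.] F [ 0.4 -0.5  0.2] w 0.0854 q [ 1.26  0.24  0.01  1.34 -0.    1.57]
shift [-0.5022 -0.5736  0.0813] turn 0.5792
```

View pics/choice.png

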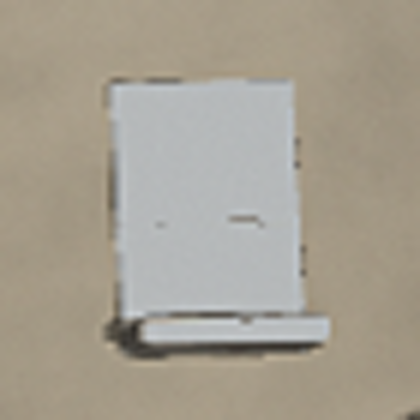

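The crop shows bare metal with its rib at the lower edge, top-image row about 291, and the flange pointing up to row 248. It is the narrower of the two metal ones, so this is the one to pick.

```bash
python3 -m inch '[[-0.502,-0.574,0.0,0.579,0],[-0.502,-0.574,0.0,0.579,0],[-0.502,-0.574,0.0,0.579,0],[-0.502,-0.574,0.0,0.579,0],[-0.502,-0.574,0.0,0.579,0],[-0.502,-0.574,0.0,0.579,0],[-0.502,-0.574,0.0,0.579,0],[-0.502,-0.574,0.0,0.579,0],[-0.502,-0.574,0.0,0.579,0],[-0.502,-0.574,0.0,0.579,0]]'; python3 d.py .455 -.225 .12 .044
```

```text
clock: 2.35
eef_pos: [0.4011, -0.1011, 0.2317]
tool_rot: [0.692, 0.722, 0.001, 0.0]
ft_force: [1.1, 1.6, 0.9]
grip_width: 0.0855
t 2.35 pos [ 0.4011 -0.1011  0.2317] yaw 0.0437 z [ 0.001  0.    -1.   ] F [1.1 1.6 0.9] w 0.0855 q [-0.25  0.07 -0.2   1.3   0.    1.28]
shift [-0.1261  0.0483  0.1118] turn -0.0002
```

```bash
python3 -m inch '[[-0.126,0.048,0.11,0,0],[-0.126,0.048,0.11,0,0],[-0.126,0.048,0.11,0,0],[-0.126,0.048,0.11,0,0],[-0.126,0.048,0.11,0,0]]'; python3 d.py .455 -.225 .006 .044; python3 - <<'E'
from h import *
for n in("top","side"): cv2.imwrite(f"pics/{n}1.png",bot.camera(n)[:,:,::-1])
a=cv2.imread("pics/top1.png")[170:370,330:530];b=cv2.imread("pics/side1.png")[150:350,200:400]
cv2.imwrite("pics/c1.png",cv2.resize(np.hstack([a,b]),None,fx=2,fy=2,interpolation=2))
E
```

```text
clock: 2.98
eef_pos: [0.4538, -0.2223, 0.1215]
tool_rot: [0.691, 0.723, 0.0, -0.0]
ft_force: [-0.3, 0.4, -0.3]
grip_width: 0.0856
t 2.98 pos [ 0.4538 -0.2223  0.1215] yaw 0.0442 z [-0.001  0.001 -1.   ] F [-0.3  0.4 -0.3] w 0.0856 q [-0.46  0.33 -0.17  1.07  0.    1.07]
shift [-0.0028  0.0012  0.1155] turn 0.0001
```

View pics/c1.png

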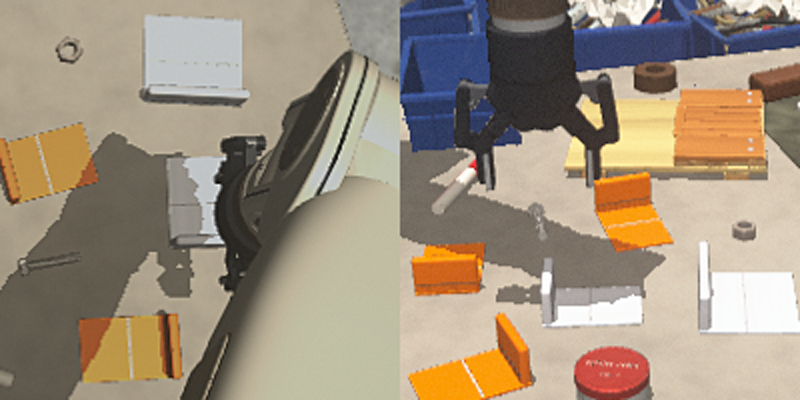

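The open fingers straddle the rib, which shows in the crop at about (200,245) from the top and (547,290) from the side, so I'm descending.

```bash
python3 -m inch '[[-0.003,0.001,0.06,0,0],[-0.003,0.001,0.10,0,0],[-0.003,0.001,0.115,0,0],[-0.003,0.001,0.115,0,0],[-0.003,0.001,0.115,0,0]]'; python3 d.py .455 -.225 .007 .044
```

```text
clock: 3.7
eef_pos: [0.4569, -0.2262, 0.0083]
tool_rot: [0.691, 0.723, 0.001, 0.002]
ft_force: [0.6, -0.6, 0.4]
grip_width: 0.0854
t 3.7 pos [ 0.4569 -0.2262  0.0083] yaw 0.0448 z [ 0.003 -0.002 -1.   ] F [ 0.6 -0.6  0.4] w 0.0854 q [-0.46  0.47 -0.31  0.79 -0.    1.07]
shift [ 0.0012 -0.0018  0.0013] turn 0.0004
```

```bash
python3 -m inch '[[0,-0.001,0,0,1],[0,-0.001,0,0,1],[0,-0.001,0,0,1],[0,-0.001,0,0,1],[0,-0.001,0,0,1],[0,-0.001,0,0,1],[0,-0.001,0,0,1],[0,-0.001,0,0,1]]'; python3 d.py .455 -.225 .13 .044
```

```text
clock: 4.7
eef_pos: [0.4544, -0.2258, 0.0065]
tool_rot: [0.691, 0.723, 0.0, 0.0]
ft_force: [0.4, -0.1, 3.4]
grip_width: 0.0093
t 4.7 pos [ 0.4544 -0.2258  0.0065] yaw 0.0444 z [ 0.001 -0.    -1.   ] F [ 0.4 -0.1  3.4] w 0.0093 q [-0.46  0.47 -0.31  0.79  0.    1.07]
shift [ 0.0007  0.0007 -0.1235] turn 0.0002
```

```bash
python3 -m inch '[[0,0,-0.03,0,1],[0,0,-0.08,0,1],[0,0,-0.13,0,1],[0,0,-0.13,0,1],[0,0,-0.13,0,1],[0,0,-0.13,0,1]]'; python3 d.py .483 .153 .136 -.060;python3 - <<'E'
from h import *
for n in("top","side"): cv2.imwrite(f"pics/{n}2.png",bot.camera(n)[:,:,::-1])
a=cv2.imread("pics/top2.png")[170:370,330:530];b=cv2.imread("pics/side2.png")[150:350,200:400]
cv2.imwrite("pics/c2.png",cv2.resize(np.hstack([a,b]),None,fx=2,fy=2,interpolation=2))
E
```

```text
clock: 5.45
eef_pos: [0.4526, -0.2249, 0.1343]
tool_rot: [0.691, 0.723, -0.001, -0.002]
ft_force: [-0.1, -0.4, -1.8]
grip_width: 0.0094
t 5.45 pos [ 0.4526 -0.2249  0.1343] yaw 0.0444 z [-0.004  0.002 -1.   ] F [-0.1 -0.4 -1.8] w 0.0094 q [-0.46  0.32 -0.15  1.11 -0.    1.07]
shift [ 0.3762  0.0471 -0.0011] turn 0.0498
```

View pics/c2.png

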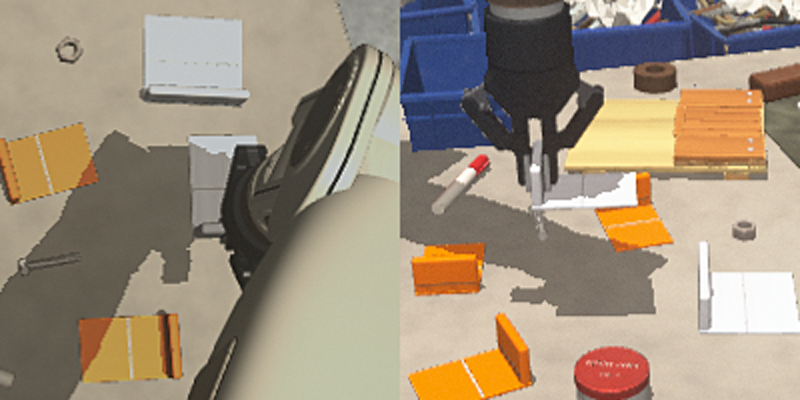

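The flashing is held level, with its flange pointing away from the robot. Now I'll carry it to a point in front of the lap.

```bash
python3 -m inch '[[0.06,0.005,0,0.01,1],[0.12,0.01,0,0.02,1],[0.18,0.015,0,0.03,1],[0.24,0.02,0,0.04,1],[0.3,0.027,0,0.05,1],[0.35,0.032,0,0.05,1],[0.378,0.032,0,0.05,1],[0.378,0.032,0,0.05,1],[0.378,0.032,0,0.05,1]]'; python3 d.py .4685 .1538 .05 -.060
```

```text
clock: 6.68
eef_pos: [0.4688, 0.1529, 0.1356]
tool_rot: [0.728, 0.685, -0.001, -0.0]
ft_force: [-0.4, -0.6, -1.1]
grip_width: 0.0094
t 6.67 pos [0.4688 0.1529 0.1356] yaw -0.0604 z [-0.002 -0.001 -1.   ] F [-0.4 -0.6 -1.1] w 0.0094 q [ 0.32  0.29 -0.18  1.1  -0.    1.95]
shift [ 0.001  -0.0002  0.0856] turn -0.0002
```

```bash
python3 -m inch '[[0.001,0,0.05,0,1],[0.001,0,0.085,0,1],[0.001,0,0.095,0,1],[0.001,0,0.095,0,1],[0.001,0,0.095,0,1]]'; python3 d.py .4685 .1538 .027 -.060;python3 - <<'E'
from h import *
for n in("top","side"): cv2.imwrite(f"pics/{n}3.png",bot.camera(n)[:,:,::-1])
a=cv2.imread("pics/top3.png")[160:310,190:340];b=cv2.imread("pics/side3.png")[140:290,240:390]
cv2.imwrite("pics/c3.png",cv2.resize(np.hstack([a,b]),None,fx=2.66,fy=2.66,interpolation=2))
for n in("top","side"):
  for t in("short_flashing","short_flashing_edge","lap_edge"):
    for r in bot.spot_point(n,t)[:5]: print(n,t,r["score"],np.round(np.array(r["point"])*[640,480],1))
E
```

```text
clock: 7.3
eef_pos: [0.4709, 0.1545, 0.0428]
tool_rot: [0.728, 0.685, 0.001, 0.001]
ft_force: [0.9, -0.3, -2.4]
grip_width: 0.0094
t 7.3 pos [0.4709 0.1545 0.0428] yaw -0.0611 z [ 0.003  0.001 -1.   ] F [ 0.9 -0.3 -2.4] w 0.0094 q [ 0.32  0.4  -0.31  0.86 -0.    1.95]
shift [-0.0008 -0.0024  0.0158] turn -0.0005
top short_flashing 0.9 [408.5 343.9]
top short_flashing 0.88 [242.8 277.6]
top short_flashing 0.78 [476.8 303.4]
top short_flashing 0.75 [332.9 257.6]
top short_flashing 0.47 [364.9 198.9]
top short_flashing_edge 0.92 [378.5 243.6]
top short_flashing_edge 0.91 [247.6 233.6]
top short_flashing_edge 0.87 [371.8 344.3]
top short_flashing_edge 0.56 [492.2 342.2]
top lap_edge 0.63 [252.3 222.9]
top lap_edge 0.35 [248.5 230.9]
top lap_edge 0.23 [253.4 201.7]
side short_flashing 0.94 [293.5 210.6]
side short_flashing 0.88 [223.7 298.4]
side short_flashing 0.8 [257.9 333.8]
side short_flashing 0.66 [312.8 256.7]
side short_flashing_edge 0.72 [208.2 348.3]
side short_flashing_edge 0.56 [327.2 202.7]
side short_flashing_edge 0.56 [321.1 272.6]
side lap_edge 0.6 [340.4 212.3]
```

View pics/c3.png

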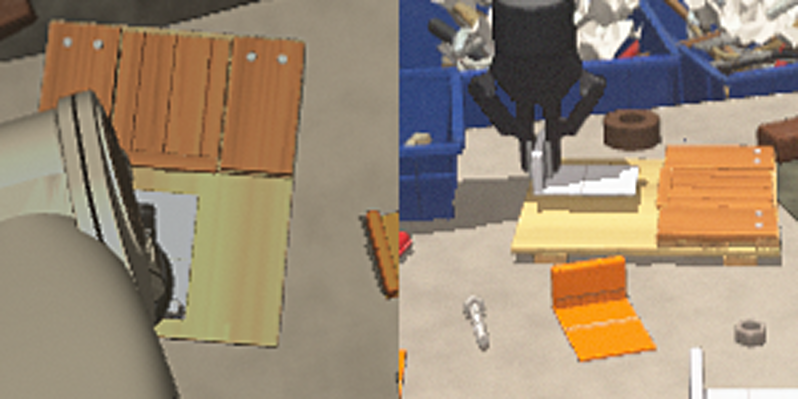

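```bash
python3 - <<'E'
from h import *
p=np.array([.5733,.1475,-.060])
def loc(w): d=w[:2]-p[:2];c,s=np.cos(p[2]),np.sin(p[2]);return np.array([c*d[0]+s*d[1],-s*d[0]+c*d[1]])*1e3
print(loc(ray("top",(264.4,233.3),.039)),loc(ray("top",(247.6,233.6),.039)),loc(ray("top",(272,220),.033)),loc(ray("top",(272,224),.033)))
print("lap",loc(ray("top",(252.3,222.9),.0285)),loc(ray("side",(340.4,212.3),.0285)))
print("edge",loc(ray("side",(327.2,202.7),.038)), "expect tcp", loc(np.array([.4695,.1538,0])))
E
```

```text
[-13.16915    -31.91295555] [-16.78559749   1.76819337] [ 16.75738028 -43.67948888] [  8.48382006 -44.54798667]
lap [ 8.14429705 -3.76620928] [17.01502849 -8.74584151]
edge [-18.2428879   28.28339484] expect tcp [-1.03990989e+02  6.43995290e-02]
```

```bash
python3 -m inch '[[0,0,0.010,0,1],[0,0,0.015,0,1],[0,0,0.015,0,1],[0,0,0.015,0,1]]'; python3 -m inch '[[0,0,0.001,0,1],[0,0,0.001,0,1],[0,0,0.001,0,1]]';python3 -m inch '[[0,0,0.001,0,1],[0,0,0.001,0,1],[0,0,0.001,0,1]]';python3 -m inch '[[0,0,0.001,0,1],[0,0,0.001,0,1],[0,0,0.001,0,1]]'; python3 d.py
```

```text
clock: 8.2
eef_pos: [0.4694, 0.1544, 0.0262]
tool_rot: [0.728, 0.685, -0.0, -0.0]
ft_force: [-0.0, 0.4, -2.0]
grip_width: 0.0092
clock: 8.57
eef_pos: [0.4695, 0.1544, 0.0254]
tool_rot: [0.728, 0.685, 0.0, 0.0]
ft_force: [0.7, 0.9, -1.8]
grip_width: 0.0093
clock: 8.95
eef_pos: [0.4696, 0.1544, 0.0245]
tool_rot: [0.728, 0.685, 0.0, 0.0]
ft_force: [-0.9, 0.4, 0.3]
grip_width: 0.0091
clock: 9.32
eef_pos: [0.4696, 0.1544, 0.0245]
tool_rot: [0.728, 0.685, 0.0, 0.0]
ft_force: [-2.9, -1.4, 8.8]
grip_width: 0.0097
t 9.32 pos [0.4696 0.1544 0.0245] yaw -0.0604 z [ 0.001  0.    -1.   ] F [-2.9 -1.4  8.8] w 0.0097 q [ 0.32  0.42 -0.33  0.82  0.    1.95]
```

Contact came exactly where predicted. I'll raise 2 mm, leaving about a 1 mm gap, and slide in while watching the forces.

```bash
python3 -m inch '[[0,0,-0.002,0,1],[0,0,-0.002,0,1],[0,0.01,-0.002,0,1],[0,0.016,-0.002,0,1],[0,0.022,-0.002,0,1],[0,0.028,-0.002,0,1],[0,0.028,-0.002,0,1],[0,0.028,-0.002,0,1]]'; python3 d.py;python3 - <<'E'
from h import *
for n in("top","side"): cv2.imwrite(f"pics/{n}4.png",bot.camera(n)[:,:,::-1])
a=cv2.imread("pics/top4.png")[160:310,190:340];b=cv2.imread("pics/side4.png")[140:290,240:390]
cv2.imwrite("pics/c4.png",cv2.resize(np.hstack([a,b]),None,fx=2.66,fy=2.66,interpolation=2))
E
```

```text
clock: 10.32
eef_pos: [0.4971, 0.1526, 0.0252]
tool_rot: [0.728, 0.685, -0.0, -0.0]
ft_force: [0.1, -0.1, -1.6]
grip_width: 0.0093
t 10.32 pos [0.4971 0.1526 0.0252] yaw -0.0604 z [-0.001 -0.    -1.   ] F [ 0.1 -0.1 -1.6] w 0.0093 q [ 0.3   0.46 -0.26  0.85  0.    1.93]
```

View pics/c4.png

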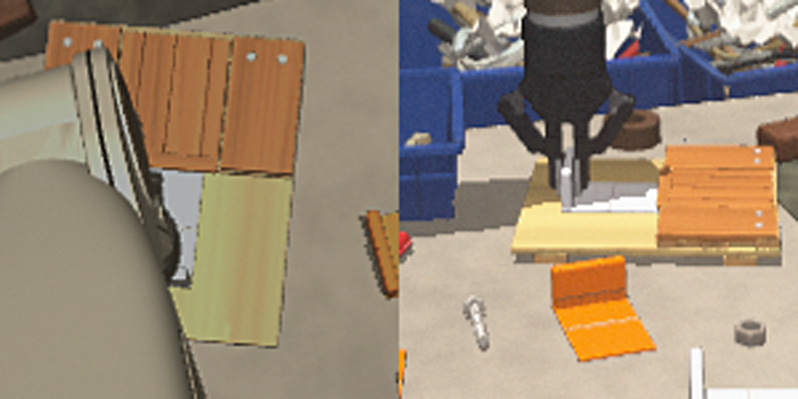

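The flange edge has entered the mouth at crop (200,170) and the shingle is lying down, so I'll continue.

```bash
python3 -m inch '[[0,0.005,0,0,1],[0,0.01,0,0,1],[0,0.015,0,0,1],[0,0.02,0,0,1],[0,0.02,0,0,1]]'; python3 -m inch '[[0,0.004,0,0,1],[0,0.008,0,0,1],[0,0.011,0,0,1],[0,0.011,0,0,1],[0,0.011,0,0,1]]';python3 d.py
```

```text
clock: 11.05
eef_pos: [0.5179, 0.1515, 0.0253]
tool_rot: [0.728, 0.685, 0.0, 0.0]
ft_force: [0.5, -0.1, -1.5]
grip_width: 0.0095
clock: 11.68
eef_pos: [0.5282, 0.1508, 0.0252]
tool_rot: [0.728, 0.685, -0.0, -0.0]
ft_force: [-0.1, 0.9, -1.5]
grip_width: 0.0093
t 11.68 pos [0.5282 0.1508 0.0252] yaw -0.0604 z [-0. -0. -1.] F [-0.1  0.9 -1.5] w 0.0093 q [ 0.28  0.51 -0.17  0.89 -0.    1.91]
```

```bash
for i in 1 2; do python3 -m inch '[[0,0.001,0,0,1],[0,0.002,0,0,1],[0,0.002,0,0,1]]'|egrep 'eef|force'; done; python3 -m inch '[[0,0.001,0,0,1],[0,0.001,0,0,1]]'|egrep 'eef|force';python3 -m inch '[[0,0.001,0,0,1],[0,0.001,0,0,1]]'|egrep 'eef|force'
```

```text
eef_pos: [0.5304, 0.1507, 0.0254]
ft_force: [0.1, -0.4, -0.9]
eef_pos: [0.5324, 0.1506, 0.0253]
ft_force: [0.5, 0.1, -2.1]
eef_pos: [0.5331, 0.1505, 0.0252]
ft_force: [-0.1, 0.1, -1.1]
eef_pos: [0.5332, 0.1504, 0.025]
ft_force: [-4.4, -0.2, 0.1]
```

The edge butts at TCP x=0.533, matching the prediction of 0.5334. I'll seat it with a small push, then press down.

```bash
python3 -m inch '[[0,0.001,0,0,1],[0,0.001,0.001,0,1],[0,0.001,0.002,0,1],[0,0.001,0.002,0,1]]'|egrep 'clock|eef|force|grip'; python3 -m inch '[[0,0,0.001,0,1],[0,0,0.001,0,1],[0,0,0.001,0,1]]'|egrep 'eef|force|grip';python3 -m inch '[[0,0,0.001,0,1],[0,0,0.001,0,1],[0,0,0.001,0,1]]'|egrep 'eef|force|grip'
```

```text
clock: 13.42
eef_pos: [0.5332, 0.1503, 0.0245]
ft_force: [-10.0, -0.7, 11.7]
grip_width: 0.0092
eef_pos: [0.5332, 0.1503, 0.0245]
ft_force: [-12.3, -1.5, 18.0]
grip_width: 0.0095
eef_pos: [0.5332, 0.1503, 0.0245]
ft_force: [-14.9, -3.3, 24.1]
grip_width: 0.0093
```

```bash
python3 -m inch '[[0,0,0.0005,0,1],[0,0,0.0005,0,1],[0,0,0.0005,0,1],[0,0,0.0005,0,1]]';python3 d.py; python3 - <<'E'
from h import *
for n in("top","side"): cv2.imwrite(f"pics/{n}5.png",bot.camera(n)[:,:,::-1])
a=cv2.imread("pics/top5.png")[160:310,190:340];b=cv2.imread("pics/side5.png")[140:290,240:390]
cv2.imwrite("pics/c5.png",cv2.resize(np.hstack([a,b]),None,fx=2.66,fy=2.66,interpolation=2))
a0=cv2.imread("pics/side0.png")[180:240,325:390];a5=cv2.imread("pics/side5.png")[180:240,325:390]
cv2.imwrite("pics/cmp5.png",cv2.resize(np.hstack([a0,a5]),None,fx=6,fy=6,interpolation=2))
E
```

```text
clock: 14.68
eef_pos: [0.5332, 0.1503, 0.0245]
tool_rot: [0.728, 0.686, -0.001, -0.001]
ft_force: [-17.1, -3.7, 27.1]
grip_width: 0.0095
t 14.68 pos [0.5332 0.1503 0.0245] yaw -0.0597 z [-0.002  0.    -1.   ] F [-17.1  -3.7  27.1] w 0.0095 q [ 0.27  0.52 -0.16  0.89  0.    1.9 ]
```

View pics/c5.png

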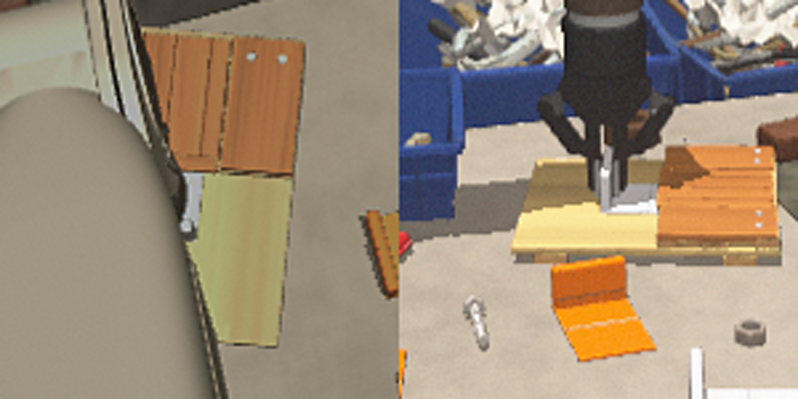

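View pics/cmp5.png

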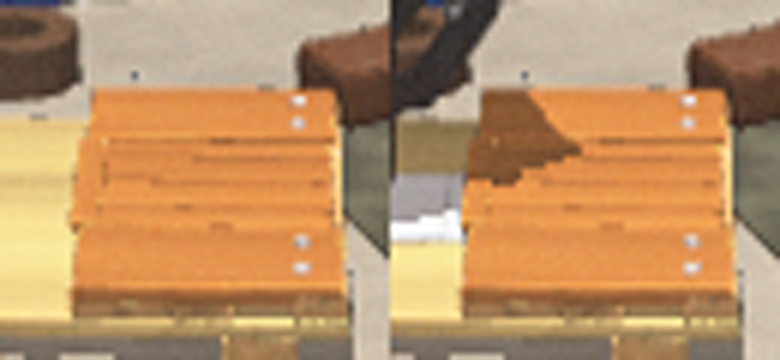

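View pics/top5.png

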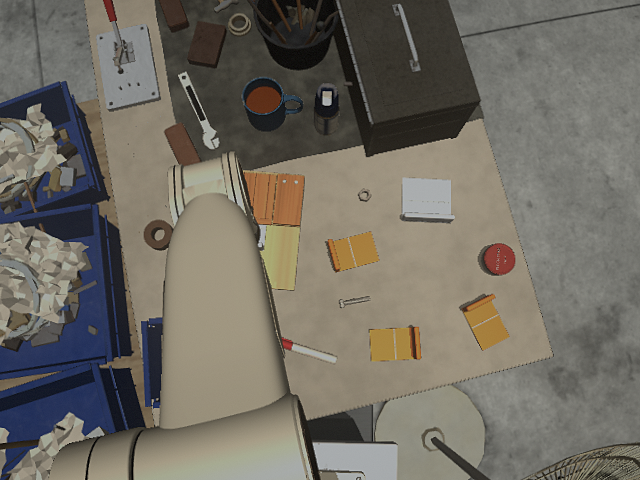

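The flange is under the shingle, with its visible part at side picture (325,215). The shingle outline matches the first picture and the other things haven't moved, so I'm handing the job in.

```bash
python3 - <<'E'
from workcell import bot
print(bot.job_done(),bot.get_obs()["ft_force"])
E
```

```text
the job is handed in; nothing more can be done
the job is handed in; nothing more can be done
```

The short bare-metal flashing is tucked under the middle shingle with its edge against the batten. I handed the job in at about 15 s, still gripping the rib and pressing it onto the deck.

- **Fit:** the edge met the batten at TCP x = 0.533 m, against 0.5334 m predicted from the camera fit. The arm is still pushing it forward with about 17 N.
- **Press:** about 27 N downwards, holding at the height where the flashing first touched the deck. The grip is steady at 9.5 mm opening.
- **Shingle and bystanders:** in the last pictures the shingle outline matches the first picture, and the other things I could see have not moved. The arm hid part of the top view, and the batten contact itself can't be seen, so that rests on force and position only.
- **Disagreement:** the side camera put the roof about 8 mm further left than the top camera, and its point for the shingle's edge was also 9 to 10 mm off. I used the top camera's fit, and the contact positions agreed with it.

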